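Set wet rubber stoppers out to dry

ROBOT

A 6-joint arm with a two-finger parallel gripper is mounted at the origin on the work surface. World frame = base frame: x ahead of the robot, y to its left, z up, the work surface at z = 0. Lengths are in m, angles in rad, forces in N, time in s.
With the tool pointing down it reaches from about 0.275 to 1 m from the base axis. Payload 8.4 kg.
Tool frame: the origin (TCP) lies on the centre line of the jaws, within the pads' length; the fingertips stand 17 mm ahead of it and the grasp point (between the pads) lies 2 mm behind it (bot.tcp_to_tips is the z of the fingertips in the tool frame, in m); z points along the fingers, y is the line along which they close (so a half turn about z gives the same grasp; the last joint's range is limited). The gripper opens to 85 mm and grips with 20 to 120 N. Pads are 22 mm wide; open, the fingers measure 114 mm over their backs; the gripper's body (76 mm by 85 mm) begins 54 mm behind the grasp point. The pads swing forward as they close: fully open they stand 13 mm farther back than shut.
Start: joints at [1.129, 0.353, 1.633, -0, 1.155, -0.002], TCP at [0.266, 0.566, 0.248] pointing down, gripper open.
Joint ranges: [-2.63, 2.63], [-0.92, 2.1], [0.06, 2.66], [-1.3, 4.44], [0, 2.69], [-3.02, 3.02]. Speed limits (rad/s): [2.22, 2.22, 2.79, 3.14, 3.14, 3.14].

INTERFACE

Orientations are given as a unit quaternion [x, y, z, w].
In Python, from workcell import bot, hand, kinematics, get_obs, vision, hand_in gives the robot as it stands. The module is installed in compiled form; this text tells all that it offers. Calls block until the motion is done:
- bot.reach(position, orientation): joint-space move of the TCP to a pose.
- bot.servo_line(position, ori=None, velocity=0.15): straight line of the TCP; ori=None keeps the orientation; velocity is the mean speed in m/s.
- bot.goto_joints(angles): joint-space move.
- hand.move_gripper(opening, strength=None): finger opening in m; strength is the grip in N (None keeps the last); returns when the fingers have stopped.
- bot.dwell(seconds).
- kinematics.solve_ik(position, orientation): joint angles nearest the present ones, or None.
- get_obs(): the state.
- vision.read_camera(name): name is "scene" or "top" or "wrist"; returns a dict with "frame" (384x512x3 uint8, red, green, blue), "intrinsics" (3x3 intrinsics, pixels), "view" (4x4, takes a point from world to camera coordinates). Camera axes: x right, y down, z forward; pixel columns grow to the right and rows downward; lengths in m; the calibration is good to about 2 mm. A picture is of the moment at which its call begins. There is no depth.
A pose or a line that the arm cannot do raises bot.IKError and nothing moves.
- hand_in(): hands the job in; it is judged then, once.
The state is a dict: "time_s": time; "joint_pos": joint angles; "joint_vel": joint speeds; "joint_efforts": joint torques, N m; "position": TCP position; "orientation": TCP orientation; "wrist_force": force on the tool from outside, world axes, zero at the start; "ft_torque": the same for the moment, N m; "gripper_width": finger opening in m; "grip_force": force on a finger pad.
Only numpy, scipy, OpenCV 4.12 (cv2) and the standard library are available. Lean on these libraries where they do the work, as an engineer would, in place of code of your own. Each camera call takes 0.05 s, during which the arm holds its last target. There are 200 camera calls.

TASK

Set the washed rubber stoppers out to dry. First clear the blue drying spot by hanging the empty wire basket by its handle across both prongs of the double hook, then slide the white dish along the bench, without lifting it, until it is centred on the drying spot. Spread the heaped stoppers inside the dish into a single even layer, every one on the dish's floor (any way up) with a gap of about a centimetre or more to its neighbours, and leave the other things on the bench where they are.

Things in the scene. Friction and masses are not known exactly. Their poses are not given: they have to be found in the camera images.
- spot: the drying spot: a flat round mark on the black bench, pale blue with a darker blue edge, 244 mm across, no thickness; origin at its centre. It is only a mark: nothing catches on it
- dish: round white plastic drying dish, loose, 214 mm across at the foot and 220 mm at the rim, 40 mm tall, wall 4 mm, floor 5 mm thick (inside about 206 mm across at the floor), about 0.45 kg empty; slides on the bench; origin at the centre of its underside, z up. The stoppers lie in it
- basket: wire wash basket, loose, empty, 100 mm (x) by 120 mm (y), walls 55 mm tall, about 0.18 kg, standing on the drying spot at the start; upright fixed blue arch handle over its middle: a round bar 10 mm thick along the basket's y, axis 130 mm high, straight between uprights at y = +-60 mm; origin at the centre of the underside, z up. Same either way round
- basket_bar (a point): middle of the basket's handle bar, on the bar's axis, 130 mm above the basket's underside; its y axis runs along the bar
- hook: fixed stand with a steel double hook: white foot 150 (x) x 120 (y) x 10 mm, its middle at x = 25; post 16 mm thick at x = 75; two level prongs, 10 mm thick, at y = +-33, from x = 75 to x = -25, tops 180 mm high, joined by a cross bar at x = 75; red turned-up tips at x = -34, tops 204 mm high. Origin on the bench below the seat; x points from tips to post
- hook_seat (a point): where the middle of the bar lies when it hangs: midway between the prongs, at the hook's x = 0, 185 mm high (a 10 mm bar laid across both prongs, along the hook's y, has its axis there)
- bung0: solid red-brown rubber stopper, 50 mm across at the top, 47 mm at the bottom, 38 mm tall, 60 g, loose, in the lower layer of the heap at the start; origin at the centre of its narrow end, z towards the wide end
- bung0_mid (a point): middle of that stopper, 19 mm above its narrow end
- bung1: solid red-brown rubber stopper, 50 mm across at the top, 47 mm at the bottom, 38 mm tall, 60 g, loose, in the lower layer of the heap at the start; origin at the centre of its narrow end, z towards the wide end
- bung1_mid (a point): middle of that stopper, 19 mm above its narrow end
- bung2: solid red-brown rubber stopper, 50 mm across at the top, 47 mm at the bottom, 38 mm tall, 60 g, loose, in the lower layer of the heap at the start; origin at the centre of its narrow end, z towards the wide end
- bung2_mid (a point): middle of that stopper, 19 mm above its narrow end
- bung3: solid red-brown rubber stopper, 50 mm across at the top, 47 mm at the bottom, 38 mm tall, 60 g, loose, in the upper layer of the heap at the start; may be absent; origin at the centre of its narrow end, z towards the wide end
- bung3_mid (a point): middle of that stopper, 19 mm above its narrow end
- bung4: solid red-brown rubber stopper, 50 mm across at the top, 47 mm at the bottom, 38 mm tall, 60 g, loose, in the upper layer of the heap at the start; may be absent; origin at the centre of its narrow end, z towards the wide end
- bung4_mid (a point): middle of that stopper, 19 mm above its narrow end
- bung5: solid red-brown rubber stopper, 50 mm across at the top, 47 mm at the bottom, 38 mm tall, 60 g, loose, in the upper layer of the heap at the start; may be absent; origin at the centre of its narrow end, z towards the wide end
- bung5_mid (a point): middle of that stopper, 19 mm above its narrow end
- amber: bystander, loose: amber glass jar with black cap, 60 mm across, 105 mm tall; origin at the centre of its underside
- reagent: bystander, loose: white plastic bottle with blue cap, 68 mm across, 150 mm tall; origin at the centre of its underside
- beaker: bystander, loose: glass beaker, 72 mm across, 75 mm tall; origin at the centre of its underside
- tipbox: bystander, loose: blue box with clear lid, 80 by 115 mm, 63 mm tall; origin at the centre of its underside
- jar: bystander, loose: glass jar with red cap, 56 mm across, 70 mm tall; origin at the centre of its underside

How it is judged:
On the way, in this order (a step that is already met when the one before it is completed fails the run):
1. the basket hangs by its handle on both prongs of the hook, let go (distance between basket_bar and hook_seat below 0.035 m and height (world z) of basket above 0.035 m and angle between basket's own z axis and vertical below 0.35 rad and contact force between basket and hook above 0.3 N and contact force between the fingers and basket below 0.1 N), for 0.2 s.
2. the dish stands on the drying spot (horizontal distance between dish and spot below 0.02 m and linear speed of dish below 0.02 m/s), for 0.2 s.
At the end, for the whole second after the job is handed in: Basket hangs still on the hook: bar middle within 35 mm of the seat, tilt under 0.35 rad. Dish flat, within 20 mm of the spot's centre. Each stopper present at rest on the dish floor (middle under 35 mm high, within 90 mm of the dish's centre), middles of any two over 56 mm apart (all of step 2 and distance between basket_bar and hook_seat below 0.035 m and height (world z) of basket above 0.035 m and angle between basket's own z axis and vertical below 0.35 rad and contact force between basket and hook above 0.3 N and angle between dish's own z axis and vertical below 0.05 rad and height (world z) of dish below 0.006 m and z of each of bung0_mid, bung1_mid, bung2_mid, bung3_mid, bung4_mid, bung5_mid in the frame of dish below 0.035 m and horizontal distance between each of bung0_mid, bung1_mid, bung2_mid, bung3_mid, bung4_mid, bung5_mid and dish below 0.09 m and linear speed of each of bung0, bung1, bung2, bung3, bung4, bung5 below 0.02 m/s and horizontal distance between each of bung1_mid, bung2_mid, bung3_mid, bung4_mid, bung5_mid and bung0_mid above 0.056 m and horizontal distance between each of bung2_mid, bung3_mid, bung4_mid, bung5_mid and bung1_mid above 0.056 m and horizontal distance between each of bung3_mid, bung4_mid, bung5_mid and bung2_mid above 0.056 m and horizontal distance between each of bung4_mid, bung5_mid and bung3_mid above 0.056 m and horizontal distance between bung5_mid and bung4_mid above 0.056 m and linear speed of basket below 0.05 m/s); the robot touches nothing.
It fails at once if the dish is lifted clear of the bench (height (world z) of dish above 0.03 m).
It fails at once if the dish is tipped over (angle between dish's own z axis and vertical above 0.5 rad).
It fails at once if a bystander is moved or knocked over (distance of any of amber, reagent, beaker, tipbox, jar from where it was at the start of the episode above 0.04 m or angle between any of amber, reagent, beaker, tipbox, jar's own z axis and vertical above 0.6 rad).
Of bung3, bung4, bung5 only 1 to 3 are there at a start; the rules pass over those that are not, and their reading is None.
At some moment in a run one of dish may be knocked a few centimetres aside while the robot is not near it.
Once in a run the grip may slacken for a moment while it holds something.
It also fails if it takes over 208 s, if anything falls off the work surface, if the arm or the gripper's body presses on something with over 40 N, if the wrist force passes 120 N, or if a joint passes its speed limit or range.

## Working session

There is one attempt and no reset: what is moved stays moved. The work goes in short steps, each a Python script; the robot and the scene stay as the last script left them, time stands still between calls to the robot, and variables do not carry over. Pictures are saved under pics/ and viewed, at most 14 in all, crops included, and the job is handed in when it is done.

```bash
mkdir -p pics; cat > h.py <<'E'
import numpy as np, cv2
from workcell import bot, hand, kinematics, get_obs, vision, hand_in
from scipy.spatial.transform import Rotation as R
def cam(n,save=None):
    c=vision.read_camera(n)
    if save: cv2.imwrite('pics/'+save,c['frame'][...,::-1]); np.savez('pics/'+save[:-4],K=c['intrinsics'],V=c['view'])
    return c
def ld(s): d=np.load('pics/'+s+'.npz'); return d['K'],d['V']
def onz(KV,u,v,z):
    K,V=KV; d=V[:3,:3].T@np.linalg.solve(K,[u,v,1]); o=-V[:3,:3].T@V[:3,3]
    return o+d*(z-o[2])/d[2]
def tri(obs):  # list of (KV,u,v)
    A=[];b=[]
    for (K,V),u,v in obs:
        P=K@V[:3]
        for r in (u*P[2]-P[0],v*P[2]-P[1]): A.append(r[:3]/np.linalg.norm(r[:3]));b.append(-r[3]/np.linalg.norm(r[:3]))
    return np.linalg.lstsq(np.array(A),np.array(b),rcond=None)[0]
def proj(KV,p):
    K,V=KV; q=K@(V[:3,:3]@np.array(p)+V[:3,3]); return q[:2]/q[2]
def down(yaw): # tool z down, tool y at angle yaw+90 
    return (R.from_euler('z',yaw)*R.from_euler('x',np.pi)).as_quat()
E
python3 - <<'E'
from h import *
a=cam('top','top1.png');b=cam('scene','sc1.png')
o=get_obs();print(o['time_s'],o['position'],o['orientation'])
for n in('top1','sc1'):print(ld(n))
for n in('top1','sc1'):
    im=cv2.imread(f'pics/{n}.png');cv2.imwrite(f'pics/{n}b.png',cv2.resize(im,(800,600),interpolation=cv2.INTER_CUBIC))
E
```

```text
0.1 [0.26594576 0.56513862 0.2476011 ] [ 2.18158228e-01  9.75913193e-01 -6.37763827e-04 -1.41047804e-04]
(array([[379.96537376,   0.        , 250.41574347],
       [  0.        , 379.96537376, 192.3672691 ],
       [  0.        ,   0.        ,   1.        ]]), array([[-0.04435447, -0.99899872,  0.0058512 ,  0.01718824],
       [-0.97395775,  0.04193762, -0.22281727,  0.60465574],
       [ 0.22234879, -0.01558176, -0.97484267,  0.99682014],
       [ 0.        ,  0.        ,  0.        ,  1.        ]]))
(array([[423.29336787,   0.        , 255.0303052 ],
       [  0.        , 423.29336787, 197.20651469],
       [  0.        ,   0.        ,   1.        ]]), array([[ 0.40376219,  0.91482338,  0.00861867, -0.21572586],
       [ 0.5382999 , -0.22994311, -0.81077703, -0.2220026 ],
       [-0.73973598,  0.33200054, -0.58529166,  1.40339869],
       [ 0.        ,  0.        ,  0.        ,  1.        ]]))
```

View pics/top1b.png

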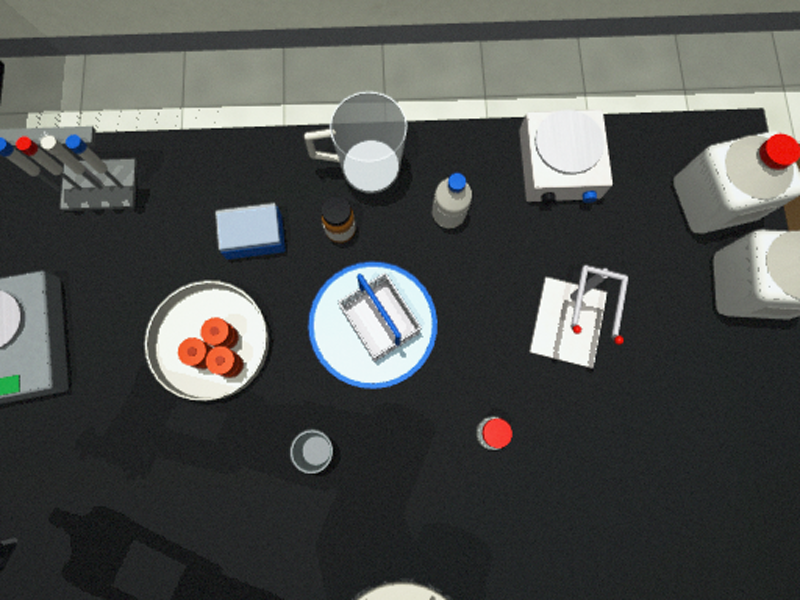

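View pics/sc1b.png

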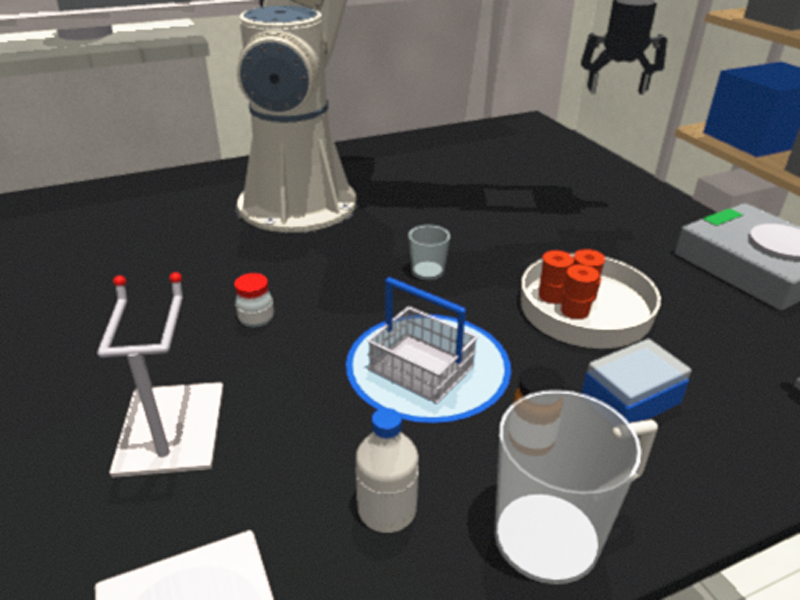

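The top view shows the spot at (373,324), with the basket's blue bar running from (361,277) to (399,342). The hook tips are at (577,329) and (619,340), and the dish is at (207,340) with three upper stoppers showing, so six in all. In the scene view the bar runs from (463,313) to (389,281), and the tips are at (176,277) and (120,281).

```bash
python3 - <<'E'
from h import *
T,S=ld('top1'),ld('sc1'); k=.64
P=lambda t,s: tri([(T,t[0]*k,t[1]*k),(S,s[0]*k,s[1]*k)])
A=P((362,279),(462,312));B=P((398,341),(390,282));print('bar',A,B,(A+B)/2,np.linalg.norm(A-B),np.degrees(np.arctan2(*(A-B)[1::-1])))
L=P((577,329),(176,277));Rr=P((619,340),(120,281));print('tips',L,Rr,np.linalg.norm(L-Rr),np.degrees(np.arctan2(*(L-Rr)[1::-1])))
c=P((585,268),(166,349));d=P((626,277),(102,351));print('bends',c,d)
print('foot corners',[onz(T,u*k,v*k,.01)[:2] for u,v in((546,277),(607,283),(593,367),(530,353))])
im=cv2.imread('pics/top1.png').astype(int)
# spot blue edge
b,g,r=im[...,0],im[...,1],im[...,2]
m=((b>150)&(b-r>25)).astype(np.uint8); m[:, :190]=0; m[:, 290:]=0;m[:160]=0
ct=max(cv2.findContours(m,0,1)[0],key=cv2.contourArea)[:,0]
pts=np.array([onz(T,u,v,0)[:2] for u,v in cv2.convexHull(ct)[:,0]])
print('spot',cv2.minEnclosingCircle(pts.astype(np.float32)))
m=((r>150)&(g>140)&(b>120)).astype(np.uint8); m[:, 175:]=0;m[:, :85]=0;m[:165]=0
ct=max(cv2.findContours(m,0,1)[0],key=cv2.contourArea)
for z in(.04,):
  pts=np.array([onz(T,u,v,z)[:2] for u,v in cv2.convexHull(ct)[:,0]]);print('dish',cv2.minEnclosingCircle(pts.astype(np.float32)),z)
for n,u,v,s in(('b',215,327,(588,258)),('b',192,350,(557,259)),('b',220,358,(583,273))): print(n,P((u,v),s))
E
```

```text
bar [0.63283396 0.04318217 0.12735574] [ 0.52375301 -0.01338848  0.12332363] [0.57829348 0.01489685 0.12533968] 0.12294367837601049 27.4117787134473
tips [ 0.51736833 -0.29223704  0.1995579 ] [ 0.49750814 -0.35572217  0.1981428 ] 0.06653413998078359 72.62863549150876
bends [ 0.62158455 -0.32408309  0.17516512] [ 0.60253134 -0.38815657  0.17866245]
foot corners [array([ 0.65160817, -0.30821868]), array([ 0.63478203, -0.42367989]), array([ 0.47604884, -0.37759683]), array([ 0.50710259, -0.26345821])]
spot ((0.5784896016120911, 0.02754192426800728), 0.1222623959183693)
dish ((0.5546417832374573, 0.33058351278305054), 0.1099473312497139) 0.04
b [0.56522659 0.29812191 0.11085093]
b [0.51587913 0.31586529 0.08479516]
b [0.5264619  0.31487684 0.05421716]
```

```bash
python3 - <<'E'
from h import *
q=down(np.radians(27.4)); 
hand.move_gripper(.06,80)
bot.reach([.5785,.0155,.24],q)
bot.servo_line([.5785,.0155,.126],velocity=.12)
hand.move_gripper(0,80); o=get_obs(); print(o['time_s'],o['gripper_width'],o['grip_force'])
bot.servo_line([.5785,.0155,.26],velocity=.12)
o=get_obs(); print(o['gripper_width'],o['wrist_force'])
xh=np.array([np.cos(np.radians(-17.4)),np.sin(np.radians(-17.4)),0]); s=np.array([.540,-.334,0])
p=s-.14*xh; 
bot.reach([p[0],p[1],.26],down(np.radians(72.6)))
bot.servo_line([p[0],p[1],.226],velocity=.1)
o=get_obs(); print(o['time_s'],o['gripper_width'],o['position'])
cam('scene','sc2.png');cam('top','top2.png')
a=cv2.imread('pics/sc2.png')[100:384,0:300];b=cv2.imread('pics/top2.png')[100:300,250:512]
cv2.imwrite('pics/v2.png',np.hstack([cv2.resize(a,(400,379)),cv2.resize(b,(400,305)).copy() if 0 else cv2.copyMakeBorder(cv2.resize(b,(400,305)),0,74,0,0,0)]))
E
```

```text
4.3667 0.007438465630602502 77.79049158096313
0.007863018417536866 [ 0.36647948  0.49940714 -1.69062839]
7.45 0.007485008226275335 [ 0.40666163 -0.29180436  0.22590176]
```

View pics/v2.png

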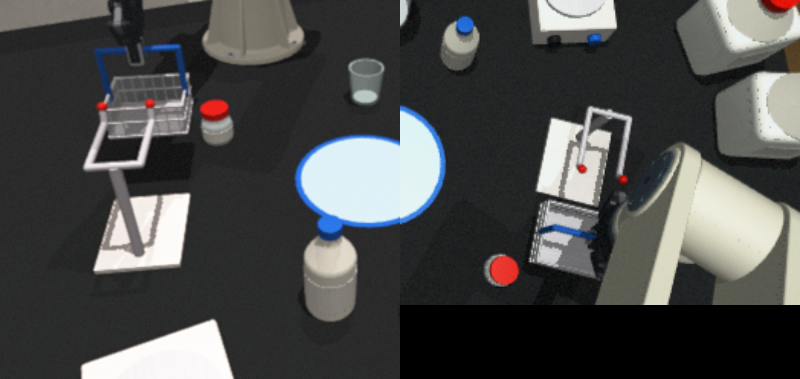

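The scene view shows the basket held level in front of the hook. The bar runs from (99,52) to (182,47) in the crop, parallel to the tips. Next I'll check where the bar's middle lies and go on.

```bash
python3 - <<'E'
from h import *
S=ld('sc2')
A=onz(S,99*.75,100+51*.75,.228);B=onz(S,182*.75,100+47*.75,.228)
o=get_obs();m=(A+B)/2;print(A,B,m,np.linalg.norm(A-B),np.degrees(np.arctan2(*(B-A)[1::-1])),o['position'])
yh=np.array([.299,.954,0]);off=(m-o['position'])@yh;print('off along bar',off)
E
```

```text
[ 0.3836467  -0.34289587  0.228     ] [ 0.41996301 -0.22268947  0.228     ] [ 0.40180485 -0.28279267  0.228     ] 0.125572500593694 73.18958033457089 [ 0.4069487  -0.29222312  0.22658767]
off along bar 0.0074586390259922175
```

```bash
python3 - <<'E'
from h import *
a=np.radians(-17.4);xh=np.array([np.cos(a),np.sin(a),0]);yh=np.array([-xh[1],xh[0],0]); s=np.array([.540,-.334,0])-.005*yh
Z=np.array([0,0,1.])
bot.servo_line(s-.12*xh+.226*Z,velocity=.1)
bot.servo_line(s+.226*Z,velocity=.1)
print(get_obs()['wrist_force'],get_obs()['gripper_width'])
bot.servo_line(s+.190*Z,velocity=.06)
for z in np.arange(.188,.176,-.002):
    bot.servo_line(s+z*Z,velocity=.03); f=get_obs()['wrist_force'];print(round(z,3),f[2])
    if f[2]>-.3: break
cam('scene','sc3.png');cam('top','top3.png')
a=cv2.imread('pics/sc3.png')[130:330,30:230];b=cv2.imread('pics/top3.png')[100:300,300:500]
cv2.imwrite('pics/v3.png',np.hstack([cv2.resize(x,(400,400),interpolation=cv2.INTER_CUBIC) for x in(a,b)]))
E
```

```text
[ 0.17736545  0.41438186 -1.64382589] 0.007784680693651941
0.188 -1.622962902036897
0.186 -2.39749869196763
0.184 -2.6629130865040023
0.182 -1.8864443443414987
0.18 0.12502381828030568
```

View pics/v3.png

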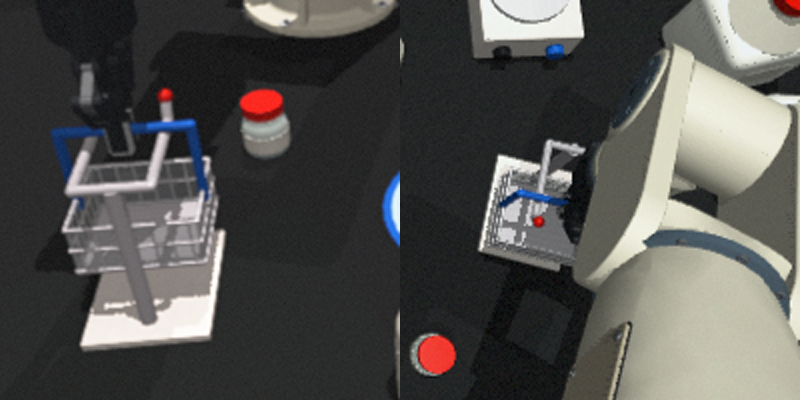

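The bar rests across both prongs. Releasing.

```bash
python3 - <<'E'
from h import *
hand.move_gripper(.035)
o=get_obs();p=np.array(o['position'])
bot.servo_line(p+[0,0,.10],velocity=.08)
bot.reach([.40,.12,.35],down(np.radians(107)))
print(get_obs()['time_s'],get_obs()['wrist_force'])
cam('scene','sc4.png');cam('top','top4.png')
f=lambda im,x,y,w,h:cv2.resize(im[y:y+h,x:x+w],(400,300),interpolation=cv2.INTER_CUBIC)
s=cv2.imread('pics/sc4.png');t=cv2.imread('pics/top4.png')
cv2.imwrite('pics/v4.png',np.vstack([np.hstack([f(s,30,150,200,150),f(t,300,130,200,150)]),np.hstack([f(s,320,140,120,90),f(t,80,170,120,90)])]))
E
```

```text
14.9083 [ 0.15066073 -0.51196612  0.16293011]
```

View pics/v4.png

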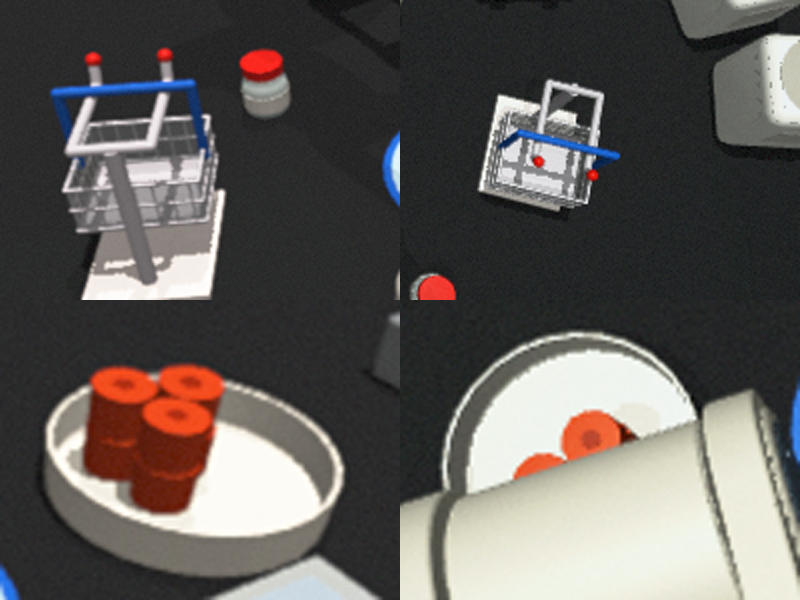

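The basket hangs on both prongs, with its bar from (53,92) to (197,84) in the scene crop and from (515,132) to (618,157) in the top crop. There are three stacks of two stoppers, with tops at (178,416), (190,383) and (124,385) in the lower-left crop.

```bash
python3 - <<'E'
from h import *
T,S=ld('top4'),ld('sc4')
P=lambda t,s: tri([(T,t[0],t[1]),(S,s[0],s[1])])
A=P((300+57.5,130+66),(30+98.5,150+42));B=P((300+109,130+78),(30+26.5,150+46.5))
print('bar',A,B,(A+B)/2)
for t,s in(((215,329),(178,416)),((192,350),(190,383)),((220,359),(124,385))):
    p=P((t[0]*.64,t[1]*.64),(320+s[0]*.3,140+(s[1]-300)*.3));print(p, onz(T,t[0]*.64,t[1]*.64,.081))
E
```

```text
bar [ 0.55751611 -0.27186121  0.18556958] [ 0.52156742 -0.39553595  0.18642042] [ 0.53954176 -0.33369858  0.185995  ]
[0.56447569 0.30181227 0.08283367] [0.56420839 0.3013142  0.081     ]
[0.52895214 0.34034787 0.08212758] [0.52889117 0.34031626 0.081     ]
[0.51133491 0.29195834 0.08194689] [0.51108076 0.29154986 0.081     ]
```

```bash
python3 - <<'E'
from h import *
c=np.array([.5546,.3306]);sp=np.array([.5785,.0275]);a=np.radians(-60);u=np.array([np.cos(a),np.sin(a)])
g=c+.107*u;e=sp+.107*u;q=down(np.radians(30))
hand.move_gripper(.03,40)
bot.reach([*g,.15],q)
bot.servo_line([*g,.033],velocity=.1)
print(get_obs()['wrist_force'])
hand.move_gripper(0,40);o=get_obs();print(o['gripper_width'],o['wrist_force'],o['position'])
bot.servo_line([*e,.033],velocity=.06)
o=get_obs();print(o['gripper_width'],o['wrist_force'],o['position'])
hand.move_gripper(.03)
bot.servo_line([*e,.16],velocity=.12)
bot.reach([.33,-.25,.35],down(np.radians(50)))
print(get_obs()['time_s'])
cam('scene','sc5.png');cam('top','top5.png')
f=lambda im,x,y,w,h:cv2.resize(im[y:y+h,x:x+w],(400,300),interpolation=cv2.INTER_CUBIC)
s=cv2.imread('pics/sc5.png');t=cv2.imread('pics/top5.png')
cv2.imwrite('pics/v5.png',np.hstack([f(s,210,170,140,105),f(t,180,150,140,105)]))
E
```

```text
[-0.04198173 -0.7115314   0.71462252]
0.005945390174094068 [-2.34309251  0.33901122  6.31016588] [0.60824671 0.23813678 0.03371017]
0.004077004198019711 [-0.3711638   8.18403927  5.55974547] [ 0.63244307 -0.06362633  0.03366973]
26.4583
```

View pics/v5.png

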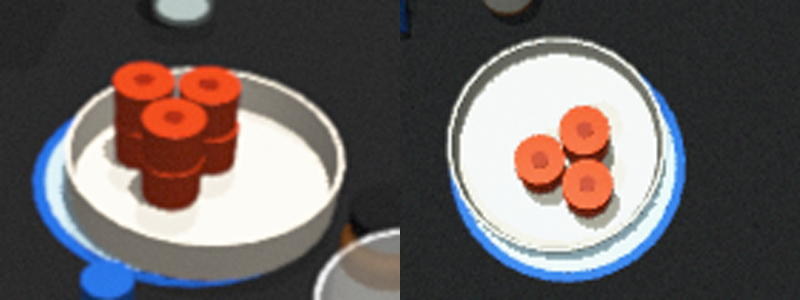

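The stacks are still standing, with tops at (584,130), (540,160) and (587,185) in the right-hand crop. The dish sits near the spot, a little to the left and up from it. Measuring.

```bash
cat >> h.py <<'E'
SP=np.array([.5785,.0275])
def dish(n,near=SP,rad=.19):
    KV=ld(n);im=cv2.imread(f'pics/{n}.png').astype(int);b,g,r=im[...,0],im[...,1],im[...,2]
    m=((r>150)&(g>140)&(b>120)&(b-r<15)).astype(np.uint8)
    u,v=proj(KV,[*near,.02]);k=np.zeros_like(m);cv2.circle(k,(int(u),int(v)),int(rad*400),1,-1)
    ct=max(cv2.findContours(m*k,0,1)[0],key=cv2.contourArea)
    p=np.array([onz(KV,a,c,.04)[:2] for a,c in cv2.convexHull(ct)[:,0]]).astype(np.float32)
    return cv2.minEnclosingCircle(p)
E
python3 - <<'E'
from h import *
print(dish('top5'))
T,S=ld('top5'),ld('sc5');k=.35
for t,s in(((584,129),(209,84)),((540,159),(143,79)),((587,184),(174,117))):
    a=(180+(t[0]-400)*k,150+t[1]*k);b=(210+s[0]*k,170+s[1]*k)
    print(tri([(T,*a),(S,*b)]),onz(T,*a,.081))
im=cv2.imread('pics/top5.png').astype(int)
for u,v in((245,195),(195,175)):print(im[v,u])
E
```

```text
((0.5837926268577576, 0.03344002738595009), 0.11938239634037018)
[0.59528893 0.02146156 0.10847697] [0.59473813 0.00791437 0.081     ]
[0.55632258 0.02817808 0.08974441] [0.56706294 0.05135585 0.081     ]
[0.55156472 0.01843374 0.04744745] [0.5408061  0.00724774 0.081     ]
[ 58  87 208]
[41 40 40]
```

```bash
python3 - <<'E'
from h import *
T,S=ld('top5'),ld('sc5');k=.35
print('dish',onz(T,180+155.5*k,150+144.5*k,.04), 'd px/m')
print('dishL,R',onz(T,180+47*k,150+144.5*k,.04),onz(T,180+264*k,150+144.5*k,.04),onz(T,180+155.5*k,150+37*k,.04),onz(T,180+155.5*k,150+252*k,.04))
for t,s in(((584,129),(174,117)),((540,159),(209,84)),((587,184),(143,79))):
    a=(180+(t[0]-400)*k,150+t[1]*k);b=(210+s[0]*k,170+s[1]*k)
    print(tri([(T,*a),(S,*b)]),onz(T,*a,.081))
E
```

```text
dish [0.58913508 0.03712704 0.04      ] d px/m
dishL,R [0.59382443 0.14569803 0.04      ] [ 0.58444013 -0.07157361  0.04      ] [0.70159959 0.03318977 0.04      ] [0.48162364 0.04089092 0.04      ]
[0.59499484 0.00889863 0.08182816] [0.59473813 0.00791437 0.081     ]
[0.56743596 0.05245708 0.0818213 ] [0.56706294 0.05135585 0.081     ]
[0.54095362 0.00791615 0.08180489] [0.5408061  0.00724774 0.081     ]
```

```bash
cat >> h.py <<'E'
def clear(p,yaw,op,others,D,wall):
    # min gap of both finger boxes to stoppers (r 25) and wall (r 103)
    x=np.array([np.cos(yaw),np.sin(yaw)]);y=np.array([x[1],-x[0]]);best=1
    for s in(1,-1):
        pts=np.array([p+x*a+s*y*b for a in(-.011,0,.011) for b in np.linspace(op/2,op/2+.0145,4)])
        for o in others: best=min(best,np.linalg.norm(pts-o,axis=1).min()-.025)
        if wall: best=min(best,.103-np.linalg.norm(pts-D,axis=1).max())
    return best
def bestyaw(p,op,others,D,wall=True):
    n=np.arctan2(p[1],p[0])+np.pi/2
    ys=n+np.radians(np.arange(-90,90,5)); c=[min(clear(p,y,op,others,D,wall),.012)-.001*abs(y-n) for y in ys]
    i=int(np.argmax(c)); return ys[i],c[i]
def move(src,zs,dst,zd,oth_s,oth_d,D):
    src,dst=np.array(src),np.array(dst)
    y1,c1=bestyaw(src,.068,oth_s,D,zs<.05);y2,c2=bestyaw(dst,.060,oth_d,D)
    print('clear',round(c1,4),round(c2,4))
    if min(c1,c2)<.001: raise SystemExit('tight')
    hand.move_gripper(.068,60)
    bot.reach([*src,.15],down(y1)); bot.servo_line([*src,zs],velocity=.12)
    f0=get_obs()['wrist_force'][2]
    hand.move_gripper(.03,60)
    bot.servo_line([*src,.15],velocity=.12)
    o=get_obs();print('w',round(o['gripper_width'],4),'grip',round(o['grip_force'],1),'f',f0)
    if o['gripper_width']<.04: raise SystemExit('missed')
    bot.reach([*dst,.15],down(y2)); bot.servo_line([*dst,zd+.012],velocity=.12); bot.servo_line([*dst,zd],velocity=.03)
    o=get_obs();print('place',round(o['gripper_width'],4),o['wrist_force'].round(1) if hasattr(o['wrist_force'],'round') else o['wrist_force'])
    hand.move_gripper(.060)
    bot.servo_line([*dst,.15],velocity=.12)
E
python3 - <<'E'
from h import *
D=np.array([.589,.037]);b=[np.array(v) for v in((.5948,.0085),(.5672,.052),(.541,.0075))]
t=lambda d:D+.070*np.array([np.cos(np.radians(d)),np.sin(np.radians(d))])
move(b[2],.071,t(31.6),.034,[b[0],b[1]],b,D)
bot.reach([.33,-.25,.35],down(np.radians(50)));print(get_obs()['time_s'])
cam('top','top6.png');t=cv2.imread('pics/top6.png');cv2.imwrite('pics/v6.png',cv2.resize(t[150:255,180:320],(560,420),interpolation=cv2.INTER_CUBIC))
E
```

```text
clear 0.0095 0.0094
w 0.0474 grip 61.6 f -0.516941345392071
place 0.0479 [-2.3  1.   5.6]
35.7417
```

View pics/v6.png

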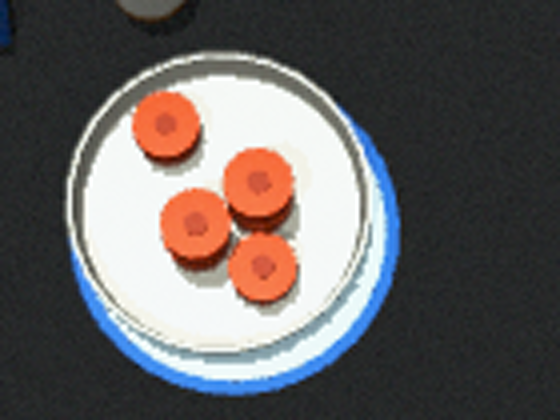

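The first stopper stands on the floor at (166,125) in the crop, and the dish hasn't moved. Next, the other two upper stoppers.

```bash
python3 - <<'E'
from h import *
D=np.array([.589,.037]);b=[np.array(v) for v in((.5948,.0085),(.5672,.052),(.541,.0075))]
t=lambda d:D+.070*np.array([np.cos(np.radians(d)),np.sin(np.radians(d))])
move(b[1],.071,t(91.6),.034,[b[0]],b+[t(31.6)],D)
move(b[0],.071,t(-28.4),.034,[],b+[t(31.6),t(91.6)],D)
bot.reach([.33,-.25,.35],down(np.radians(50)));print(get_obs()['time_s'])
cam('top','top7.png');t=cv2.imread('pics/top7.png');cv2.imwrite('pics/v7.png',cv2.resize(t[150:255,180:320],(560,420),interpolation=cv2.INTER_CUBIC))
E
```

```text
clear 0.0119 0.006
w 0.047 grip 61.6 f 0.17784110516890614
place 0.0476 [-2.4 -0.7  7.3]
clear 0.012 0.0061
w 0.0478 grip 61.6 f 0.4071028143499701
place 0.0477 [-2.1 -0.6  6.3]
51.1
```

View pics/v7.png

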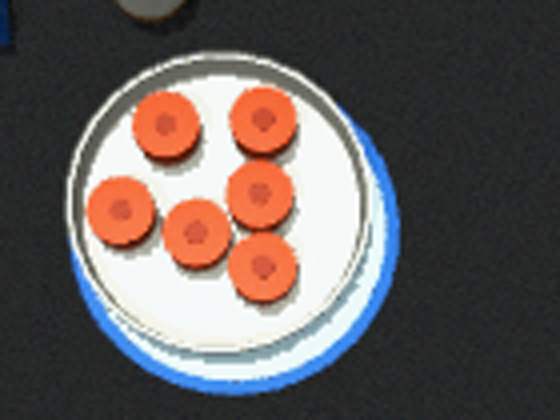

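All six are on the floor. The lower three are at (260,194), (196,233) and (263,267) in the crop, and I'll spread them outward now.

```bash
python3 - <<'E'
from h import *
T=ld('top7');pos=lambda u,v:onz(T,180+u/4,150+v/4,.043)[:2]
P=[pos(*x) for x in((166,124),(263,119),(121,211),(260,194),(196,233),(263,267))]
D=np.array([.589,.037]);print(np.round(np.array(P)-D,4))
t=lambda d:D+.070*np.array([np.cos(np.radians(d)),np.sin(np.radians(d))])
for i,d in((5,211.6),(4,151.6),(3,271.6)):
    oth=[p for j,p in enumerate(P) if j!=i]
    move(P[i],.034,t(d),.035,oth,oth,D);P[i]=t(d)
bot.reach([.33,-.25,.35],down(np.radians(50)));print(get_obs()['time_s'])
cam('top','top8.png');t=cv2.imread('pics/top8.png');cv2.imwrite('pics/v8.png',cv2.resize(t[150:255,180:320],(560,420),interpolation=cv2.INTER_CUBIC))
E
```

```text
[[ 0.0588  0.0353]
 [ 0.0596 -0.0348]
 [-0.0038  0.0691]
 [ 0.0043 -0.0304]
 [-0.0221  0.0162]
 [-0.0486 -0.0303]]
clear 0.009 0.0086
w 0.0476 grip 61.6 f 0.25270148242871016
place 0.0474 [-1.  -0.3  5.7]
clear 0.0093 0.0016
w 0.0469 grip 61.6 f 0.7004992392522508
place 0.0476 [-2.5 -1.   7.8]
clear 0.0109 0.0016
w 0.0475 grip 61.6 f 0.37585744717299147
place 0.0478 [-2.5 -0.2  8. ]
76.3667
```

View pics/v8.png

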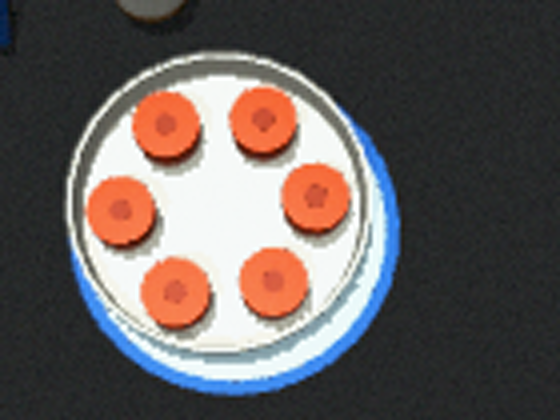

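The six stoppers form an even ring. The dish is about 14 mm off the spot's centre, so I'll nudge it by the wall in the gap between two stoppers.

```bash
python3 - <<'E'
from h import *
D=np.array([.589,.037]);a=np.radians(-58.4);u=np.array([np.cos(a),np.sin(a)]);g=D+.107*u;q=down(a+np.pi/2)
hand.move_gripper(.022,30)
bot.reach([*g,.15],q);bot.servo_line([*g,.034],velocity=.08)
print(get_obs()['wrist_force'])
hand.move_gripper(0,30);print(get_obs()['gripper_width'])
bot.servo_line([*(g+SP-D),.034],velocity=.015)
hand.move_gripper(.022)
bot.servo_line([*(g+SP-D),.16],velocity=.08)
bot.reach([.33,-.25,.35],down(np.radians(50)));print(get_obs()['time_s'])
cam('top','top9.png');cam('scene','sc9.png');t=cv2.imread('pics/top9.png');s=cv2.imread('pics/sc9.png')
cv2.imwrite('pics/v9.png',np.hstack([cv2.resize(t[150:255,180:320],(560,420),interpolation=cv2.INTER_CUBIC),cv2.resize(s[140:385,40:180],(240,420))]))
E
```

```text
[-1.28414005 -0.80767899  0.71397819]
0.004468090643330033
84.9417
```

View pics/v9.png

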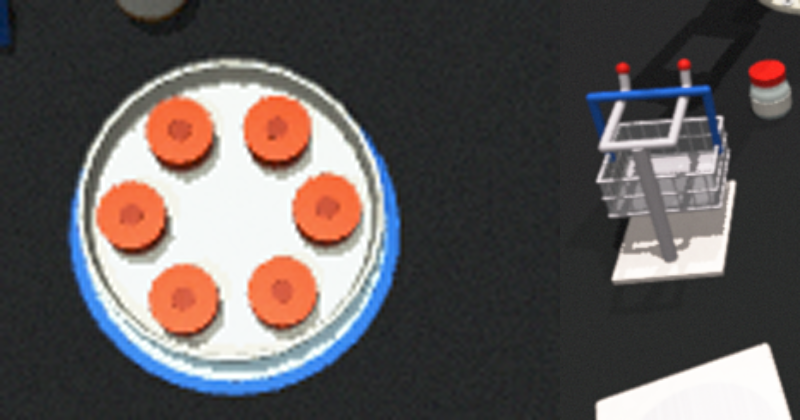

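The dish's rim is now centred at (231,209.5) in the crop. The stoppers are well apart, and the basket is still hanging.

```bash
python3 - <<'E'
from h import *
from scipy.spatial.distance import pdist
T=ld('top9');f=lambda u,v,z:onz(T,180+u/4,150+v/4,z)[:2]
d=f(231,209.5,.04);print('off spot mm',(d-SP)*1e3)
P=np.array([f(*x,.043) for x in((180,130),(277,129),(327,208),(283,292),(183,299),(132,215))])
print(np.linalg.norm(P-d,axis=1),pdist(P).min())
E
```

```text
off spot mm [4.97084019 0.30882606]
[0.06875618 0.06727381 0.06858112 0.07044235 0.07287099 0.07055674] 0.06809080884334821
```

```bash
python3 -c "
from h import *
print(hand_in())"
```

```text
the job is handed in; nothing more can be done
None
```

I handed the job in at about 85 s: the basket hangs on both prongs, the dish sits about 5 mm off the spot's centre, and all six stoppers stand on its floor with centres at least 68 mm apart (my own camera measurements; no verdict was returned).

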